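# Shut the tank down for a water change

### The arm

A 7-joint arm with a two-finger parallel gripper is mounted at the origin on the work surface. World frame = base frame: x ahead of the robot, y to its left, z up, the work surface at z = 0. Lengths are in mm, angles in rad, forces in N, time in s.
With the tool pointing down it reaches from about 350 to 900 mm from the base axis. Payload 8.1 kg.
Tool frame: the origin (TCP) lies at the very end of the fingers, on their centre line; the grasp point (between the pads) lies 19 mm behind it (arm.pinch_z is the distance from the TCP to the grasp point, in mm); z points along the fingers, y is the line along which they close (so a half turn about z gives the same grasp; the last joint's range is limited). The gripper opens to 85 mm and grips with 20 to 120 N. Pads are 22 mm wide; open, the fingers measure 114 mm over their backs; the gripper's body (76 mm by 85 mm) begins 54 mm behind the grasp point. The pads swing forward as they close: fully open they stand 13 mm farther back than shut.
Start: joints at [-1.446, 0.434, 0.025, 1.573, -0.012, 1.134, -0.075], TCP at [141.174, 608.861, 231.323] pointing down, gripper open.
Joint ranges: [-2.62, 2.62], [-0.44, 2.09], [-1.27, 1.32], [0.08, 2.57], [-1.32, 4.46], [0.12, 2], [-2.74, 2.74]. Speed limits (rad/s): [2.22, 2.22, 3.01, 3.01, 3.14, 3.14, 3.14].

### API

Orientations are given as a unit quaternion [x, y, z, w].
In Python, from cell import monitor, eyes, job_done, arm gives the robot as it stands.
- The arm moves only by the tool carry_out, never from a script. Its argument "rows" is a list that holds one entry, the list of rows, each a list of 7 numbers: the shift along the tool's x, y, z in m, then the turn, a rotation vector about the tool's x, y, z in degrees, then the opening, from 0 (shut) to 1 (fully open). In form: [[[dx, dy, dz, ax, ay, az, gripper], ...]]. A call has 1 to 8 rows; each row shifts and turns the commanded pose from where the row before left it, along the tool's axes as they then stand; what a row does not reach is not made up. A row lasts 1/8 s, in which the tool goes at most 62.5 mm and 10.7 degrees, less where a joint would pass 70% of its speed; a pose out of reach is approached as far as the arm can. A call with a gripper value outside its range is refused whole. The fingers move at their own pace and stop on an object; "squeeze" is the grip in N (left out, the last holds). Time passes only in rows, so rows that do not move let the fingers close. It gives the time, the measured TCP pose, the force, the opening and the grip force at its end, in the units of the state.
- monitor.get_obs(): the state, without advancing time (a new reading comes with each control period).
- eyes.grab_frame(name): name is "scene" or "side" or "wrist"; returns a dict with "image" (384x512x3 uint8, blue, green, red), "camera_matrix" (3x3 intrinsics, pixels), "R" (3x3) and "t" (3): a world point X has camera coordinates R X + t. Camera axes: x right, y down, z forward; pixel columns grow to the right and rows downward; lengths in mm; the calibration is good to about 2 mm. A picture is of the moment at which its call begins. There is no depth.
- job_done(): hands the job in; it is judged then, once.
The state is a dict: "clock": time; "joints": joint angles; "qvel": joint speeds; "effort": joint torques, N m; "tool_pos": TCP position; "tcp_rot": TCP orientation; "wrist_force": force on the tool from outside, world axes, zero at the start; "torque": the same for the moment, N m; "finger_gap": finger opening in mm; "grasp_force": force on a finger pad.
Only numpy, scipy, OpenCV 4.12 (cv2) and the standard library are available. Lean on these libraries where they do the work, as an engineer would, in place of code of your own. Each camera call takes 0.05 s, during which the arm holds its last target. There are 200 camera calls.

### The job

The display tank is due for a water change: on its switch box, switch off the heater (red rocker) first, then the UV steriliser (yellow), and last the filter pump (blue), because the heater and the lamp need the flow until they are off. Press the near end of each of these rockers down with the fingertips until it snaps over, without forcing it. Leave the air pump (green) on and the light (white) off, and leave the goods on the shelf where they stand.

Things in the scene. Friction and masses are not known exactly. Their poses are not given: they have to be found in the camera images.
- switch_box: grey box, 100 (x) x 270 (y) x 48 mm high, screwed to the plank, with an aluminium top that carries five rocker switches in a row along its y axis, 48 mm apart, the middle one at its centre; their order of colours changes. Origin at the centre of its underside; x points away from the robot (the box may be turned up to 0.3 rad), y along the row, z up. A white pipe elbow leaves its far side.
- heater_switch: black frame, 56 (x) x 38 (y) x 3 mm, around the red rocker of the water heater. Origin at its centre on the top of the box, 48 mm above the plank; axes as the box. The rocker turns about an axle along y, 5.5 mm above this origin; its cap is 44 mm long (x) and 28 mm wide, its top a shallow V of two flat faces.
- uv_switch: black frame, 56 (x) x 38 (y) x 3 mm, around the yellow rocker of the UV steriliser lamp. Origin at its centre on the top of the box, 48 mm above the plank; axes as the box. The rocker turns about an axle along y, 5.5 mm above this origin; its cap is 44 mm long (x) and 28 mm wide, its top a shallow V of two flat faces.
- filter_switch: black frame, 56 (x) x 38 (y) x 3 mm, around the blue rocker of the filter pump. Origin at its centre on the top of the box, 48 mm above the plank; axes as the box. The rocker turns about an axle along y, 5.5 mm above this origin; its cap is 44 mm long (x) and 28 mm wide, its top a shallow V of two flat faces.
- air_switch: black frame, 56 (x) x 38 (y) x 3 mm, around the green rocker of the air pump. Origin at its centre on the top of the box, 48 mm above the plank; axes as the box. The rocker turns about an axle along y, 5.5 mm above this origin; its cap is 44 mm long (x) and 28 mm wide, its top a shallow V of two flat faces.
- light_switch: black frame, 56 (x) x 38 (y) x 3 mm, around the white rocker of the tank light. Origin at its centre on the top of the box, 48 mm above the plank; axes as the box. The rocker turns about an axle along y, 5.5 mm above this origin; its cap is 44 mm long (x) and 28 mm wide, its top a shallow V of two flat faces.
- heater (a joint): red rocker of the water heater. -0.2 rad = on: far end (with a dot) down, near end (robot's side) standing 8.5 mm above its pressed level. +0.2 = off: near end down, its face level, 5.5 mm above the box top. A spring snaps it over past the middle (0) and holds it at either end; 4 to 7 N on the raised end flips it. It is on at the start.
- uv (a joint): yellow rocker of the UV steriliser lamp. -0.2 rad = on: far end (with a dot) down, near end (robot's side) standing 8.5 mm above its pressed level. +0.2 = off: near end down, its face level, 5.5 mm above the box top. A spring snaps it over past the middle (0) and holds it at either end; 4 to 7 N on the raised end flips it. It is on at the start.
- filter (a joint): blue rocker of the filter pump. -0.2 rad = on: far end (with a dot) down, near end (robot's side) standing 8.5 mm above its pressed level. +0.2 = off: near end down, its face level, 5.5 mm above the box top. A spring snaps it over past the middle (0) and holds it at either end; 4 to 7 N on the raised end flips it. It is on at the start.
- air (a joint): green rocker of the air pump. -0.2 rad = on: far end (with a dot) down, near end (robot's side) standing 8.5 mm above its pressed level. +0.2 = off: near end down, its face level, 5.5 mm above the box top. A spring snaps it over past the middle (0) and holds it at either end; 4 to 7 N on the raised end flips it. It is on at the start and stays on.
- light (a joint): white rocker of the tank light. -0.2 rad = on: far end (with a dot) down, near end (robot's side) standing 8.5 mm above its pressed level. +0.2 = off: near end down, its face level, 5.5 mm above the box top. A spring snaps it over past the middle (0) and holds it at either end; 4 to 7 N on the raised end flips it. It is off at the start and stays off.
- heater_off_end (a point): the place to press to switch the water heater off: on the top face of the near half of the red rocker, 14 mm from its axle and 8 mm from its near edge; moves with the rocker. About 59 mm above the plank while on, 53.5 mm when off.
- uv_off_end (a point): the place to press to switch the UV steriliser lamp off: on the top face of the near half of the yellow rocker, 14 mm from its axle and 8 mm from its near edge; moves with the rocker. About 59 mm above the plank while on, 53.5 mm when off.
- filter_off_end (a point): the place to press to switch the filter pump off: on the top face of the near half of the blue rocker, 14 mm from its axle and 8 mm from its near edge; moves with the rocker. About 59 mm above the plank while on, 53.5 mm when off.
- canister: blue plastic canister, 93 mm across and 133 mm high, flip-top lid shut, loose on the plank beside the switch box; not part of the job. Origin at the centre of its underside.
- cave: brown ceramic cave, an arch 85 mm long, 80 mm wide and 44 mm high, loose on the plank beside the switch box; not part of the job. Origin at the centre of its underside.
- algae_magnet: green algae magnet with a black pad, 70 x 42 mm and 39 mm high, loose on the plank beside the switch box; not part of the job. Origin at the centre of its underside.
- tin: small round aluminium tin with lid, 65 mm across and 35 mm high, loose on the plank beside the switch box; not part of the job. Origin at the centre of its underside.

How it is judged (in metres and radians):
On the way, in this order (a step that is already met when the one before it is completed fails the run):
1. the heater is off, the UV steriliser and the filter still on (value of joint heater above 0.14 rad and value of joint each of uv, filter below -0.1 rad), for 0.1 s.
2. the UV steriliser is off, the heater off, the filter still on (value of joint each of heater, uv above 0.14 rad and value of joint filter below -0.1 rad), for 0.1 s.
3. the filter is off too (value of joint each of heater, uv, filter above 0.14 rad), for 0.1 s.
At the end, for the whole second after the job is handed in: Heater, UV and filter rockers are snapped over to off (above 0.14 rad), the air pump rocker is still on (below -0.14), the light rocker still off (above 0.14), and canister, cave, algae magnet and tin lie within 15 mm of where they stood (all of step 3 and value of joint air below -0.14 rad and value of joint light above 0.14 rad and distance of each of canister, cave, algae_magnet, tin from where it was at the start of the episode below 0.015 m); the robot touches nothing.
It fails at once if the UV steriliser or the filter goes off while the heater is on (value of joint heater below 0 rad and value of joint any of uv, filter above 0 rad).
It fails at once if the filter goes off while the UV steriliser is on (value of joint uv below 0 rad and value of joint filter above 0 rad).
It fails at once if the air pump is switched off or the light on, even for a moment (value of joint air above 0 rad or value of joint light below 0 rad).
It fails at once if a switch is forced (more than 60 N) (contact force between the fingers and heater_switch above 60 N or contact force between the fingers and uv_switch above 60 N or contact force between the fingers and filter_switch above 60 N or contact force between the fingers and air_switch above 60 N or contact force between the fingers and light_switch above 60 N).
It fails at once if the goods on the shelf are shifted more than 15 mm, lifted or knocked over (distance of any of canister, cave, algae_magnet, tin from where it was at the start of the episode above 0.015 m or angle between any of canister, cave, algae_magnet, tin's own z axis and vertical above 0.25 rad).
It also fails if it takes over 42 s, if anything falls off the work surface, if the arm or the gripper's body presses on something with over 40 N, if the wrist force passes 120 N, or if a joint passes its speed limit or range.

## Working session

There is one attempt and no reset: what is moved stays moved. The work goes in short steps, Python scripts to look and compute and a tool call to move; the robot and the scene stay as the last step left them, time stands still between calls to the robot, and variables do not carry over. Pictures are saved under pics/ and viewed, at most 10 in all, crops included, and the job is handed in when it is done.

Besides the shell and the picture viewer there is one more tool, called after "Call:" by a JSON object that holds its "method" and its "body". carry_out: Moves the arm, as the interface text tells. Its arguments: {"type":"object","properties":{"rows":{"type":"array","items":{"type":"array","items":{"type":"array","items":{"type":"number"}}}},"squeeze":{"type":"number"}},"required":["rows"]}

```bash
mkdir -p pics; cat > h.py <<'E'
import numpy as np, cv2
from cell import monitor, eyes, job_done, arm
def shot(n,f):
    d=eyes.grab_frame(n); cv2.imwrite(f'pics/{f}.png',d['image']); np.savez(f'pics/{f}.npz',**d); return d
def ray(d,p):
    K,R,t=[np.array(d[k],float) for k in('camera_matrix','R','t')]
    c=-R.T@t.ravel(); v=R.T@np.linalg.inv(K)@[p[0],p[1],1]; return c,v/np.linalg.norm(v)
def plane(d,p,z):
    c,v=ray(d,p); return c+v*(z-c[2])/v[2]
def tri(a,p,b,q):
    c1,v1=ray(a,p);c2,v2=ray(b,q)
    s=np.linalg.lstsq(np.c_[v1,-v2],c2-c1,rcond=None)[0]
    x,y=c1+s[0]*v1,c2+s[1]*v2; return (x+y)/2,np.linalg.norm(x-y)
E
python3 - <<'E'
from h import *
a=shot('scene','s0');b=shot('side','d0');c=shot('wrist','w0')
o=monitor.get_obs(); print(o)
E
python3 -c "
import cv2,numpy as np
a=cv2.imread('pics/s0.png');b=cv2.imread('pics/d0.png');cv2.imwrite('pics/two.png',np.vstack([a[:,:],b])[:,:][:768])"
```

```text
{'clock': 0.15, 'joints': array([-1.44561369,  0.43504389,  0.02498537,  1.57385479, -0.01163966,
        1.134024  , -0.0750988 ]), 'qvel': array([ 0.00137292, -0.0027012 , -0.00066619, -0.00280347,  0.00129913,
        0.00092802, -0.00032051]), 'effort': array([ 1.28230906e-03, -6.70882487e+01,  1.02584850e+00, -3.16448700e+01,
        1.56930269e-02,  8.97743914e-03, -6.34980793e-06]), 'tool_pos': array([141.08960159, 608.48057916, 230.73108655]), 'tcp_rot': array([ 1.13691985e-01,  9.93515869e-01, -5.91711429e-04, -2.89361634e-05]), 'wrist_force': array([ 0.34889219,  0.81789975, -0.28458366]), 'torque': array([-0.00991704,  0.00396746,  0.04637032]), 'grasp_force': 0.0, 'finger_gap': 85.16356796475704}
```

View pics/s0.png

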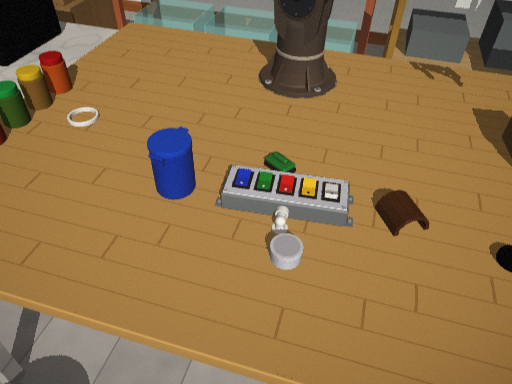

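View pics/d0.png

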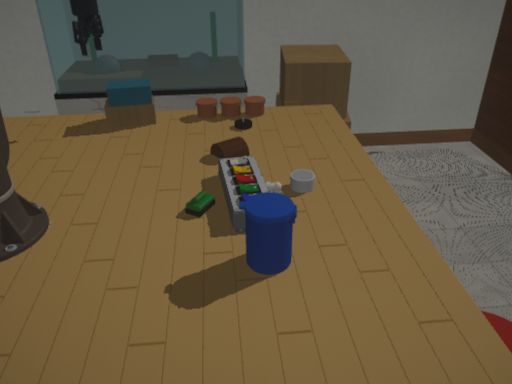

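The scene view faces the robot. The rockers run from left to right: blue (243,178), green (264,181), red (287,184), yellow (310,187), white (332,191). The canister is at (173,162), the magnet (280,162) on the robot's side, the cave (402,212) and the tin (286,251). The side view shows the same row, with blue partly hidden behind the canister at (250,197).

```bash
cat >> h.py <<'E'
H={'red':[(0,6),(174,180)],'yellow':[(22,34)],'blue':[(112,128)],'green':[(45,80)]}
def blob(d,col,box,smin=140,vmin=70):
    x0,y0,x1,y1=box; hsv=cv2.cvtColor(d['image'],cv2.COLOR_BGR2HSV)[y0:y1,x0:x1]
    m=sum(cv2.inRange(hsv,(l,smin,vmin),(h,255,255)) for l,h in H[col])
    n,_,st,ce=cv2.connectedComponentsWithStats(m)
    if n<2: return None
    i=1+st[1:,4].argmax(); return ce[i]+[x0,y0],st[i]
E
python3 - <<'E'
from h import *
a=np.load('pics/s0.npz');b=np.load('pics/d0.npz')
for c in H:
    p=blob(a,c,(225,170,350,205)); q=blob(b,c,(225,155,265,203))
    print(c,p,plane(a,p[0],57).round(1))
    if q is not None: print('   ',q,plane(b,q[0],57).round(1),tri(a,p[0],b,q[0]))
for n,p,z in [('canister',(173,190),0),('magnet',(280,162),30),('cave',(402,212),30),('tin',(286,251),20)]: print(n,plane(a,p,z).round())
p=[plane(a,blob(a,c,(225,170,350,205))[0],57) for c in('blue','green','red','yellow')]
d=p[3]-p[0]; print(np.arctan2(-d[0],d[1]),np.linalg.norm(d)/3)
from scipy.spatial.transform import Rotation as R
print(R.from_quat(monitor.get_obs()['tcp_rot']).as_matrix().round(3))
E
```

```text
red (array([286.33928571, 183.41964286]), array([ 54,   5,  16,  18, 224], dtype=int32)) [574.3  94.6  57. ]
    (array([244.01769912, 177.97345133]), array([ 10,  19,  20,   8, 113], dtype=int32)) [570.8  86.3  57. ] (array([570.98518002,  93.80371851,  53.34504678]), np.float64(0.9819010907823561))
yellow (array([308.89108911, 186.04950495]), array([ 77,   8,  15,  19, 202], dtype=int32)) [567.9 142.4  57. ]
    (array([240.99122807, 169.12280702]), array([  8,  10,  18,   8, 114], dtype=int32)) [566.7 133.1  57. ] (array([566.28641265, 141.67402612,  53.798672  ]), np.float64(2.8016042316750367))
blue (array([242.72277228, 177.29207921]), array([ 10,   0,  16,  17, 202], dtype=int32)) [ 5.837e+02 -5.000e-01  5.700e+01]
    (array([245.17307692, 196.82692308]), array([15, 38, 12,  9, 52], dtype=int32)) [567.  -2.  57.] (array([570.95143359,  -1.15842434,  51.92337853]), np.float64(10.91014660699097))
green (array([264.48, 180.07]), array([ 32,   2,  16,  18, 200], dtype=int32)) [578.1  47.1  57. ]
    (array([247.78021978, 187.30769231]), array([14, 29, 19,  7, 91], dtype=int32)) [576.2  40.2  57. ] (array([576.09612824,  46.14709165,  54.24162026]), np.float64(1.4632099056939343))
canister [ 613. -159.    0.]
magnet [476.  58.  30.]
cave [558. 342.  30.]
tin [723. 131.  20.]
0.110075364780493 47.92497935148521
[[-0.974  0.226 -0.   ]
 [ 0.226  0.974 -0.001]
 [-0.    -0.001 -1.   ]]
```

Call:
{"method": "carry_out", "body": {"rows": [[[0, 0, 0, 0, 0, -9.7, 0], [0, 0, 0, 0, 0, -9.7, 0], [-0.0255, -0.04, 0, 0, 0, 0, 0], [-0.0255, -0.04, 0, 0, 0, 0, 0], [-0.0255, -0.04, 0, 0, 0, 0, 0], [-0.0255, -0.04, 0, 0, 0, 0, 0], [-0.0255, -0.04, 0, 0, 0, 0, 0], [-0.0255, -0.04, 0, 0, 0, 0, 0]]]}}

```text
clock: 1.15
tool_pos: [320.5, 385.8, 231.3]
tcp_rot: [-0.055, 0.998, -0.0, -0.0]
wrist_force: [0.9, -0.5, -0.0]
finger_gap: -0.2
grasp_force: 0.0
```

Call:
{"method": "carry_out", "body": {"rows": [[[-0.0255, -0.04, 0, 0, 0, 0, 0], [-0.0255, -0.04, 0, 0, 0, 0, 0], [-0.0255, -0.04, 0, 0, 0, 0, 0], [-0.0255, -0.04, 0, 0, 0, 0, 0], [-0.0255, -0.04, 0, 0, 0, 0, 0], [-0.0255, -0.04, 0, 0, 0, 0, 0], [0, 0, 0, 0, 0, 0, 0], [0, 0, 0, 0, 0, 0, 0]]]}}

```text
clock: 2.15
tool_pos: [497.9, 166.0, 231.0]
tcp_rot: [-0.055, 0.998, 0.0, -0.0]
wrist_force: [-0.3, -0.0, 0.1]
finger_gap: -0.1
grasp_force: 0.0
```

```bash
cat > g.py <<'E'
from h import *
from scipy.spatial.transform import Rotation as R
def go(target):
    o=monitor.get_obs(); M=R.from_quat(o['tcp_rot']).as_matrix()
    print('tcp',o['tool_pos'].round(1),'gap',o['finger_gap'],'f',o['wrist_force'].round(1),'t',o['clock']);print(M.round(3)); print('shift',target,(M.T@(np.array(target)-o['tool_pos'])).round(1))
E
python3 - <<'E'
from g import *
shot('wrist','w1'); go([558,92.5,100])
E
```

```text
tcp [497.6 166.6 231.1] gap 0.32879054042968453 f [ 0.2 -0.6 -0.5] t 2.2
[[-0.994 -0.112 -0.001]
 [-0.112  0.994  0.   ]
 [ 0.001  0.    -1.   ]]
shift [558, 92.5, 100] [-51.9 -80.5 131. ]
```

View pics/w1.png

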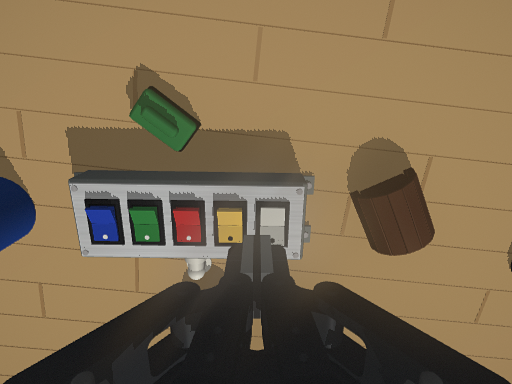

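The wrist view has its top toward the robot. The rockers are blue (102,222), green (146,224), red (187,225), yellow (230,225) and white (272,227, partly behind the fingers). The box is aligned with the tool to about 1–2°. The dots are at the lower, far ends, so the four coloured rockers are on.

```bash
python3 - <<'E'
from g import *
a=np.load('pics/s0.npz');w=np.load('pics/w1.npz'); P={}
for c in H:
    p=blob(a,c,(225,170,350,205))[0]; q,st=blob(w,c,(75,190,290,255))
    X,e=tri(a,p,w,q); P[c]=plane(w,q,57); print(c,q.round(1),st[:4],P[c].round(1),'tri',X.round(1),round(e,1))
d=P['yellow']-P['blue']; u=d/np.linalg.norm(d); ex=np.array([u[1],-u[0],0]);print('pitch',np.linalg.norm(d)/3,'yaw',np.arctan2(-u[0],u[1]))
for c in H: print(c,'end',(P[c]-14*ex).round(1))
t=P['red']-14*ex; t[2]=72; go(t)
E
```

```text
red [187.1 224.1] [98 18 28 34] [568.1  96.2  57. ] tri [570.1  94.7  53. ] 1.5
yellow [233. 226.] [153  36  11   1] [564.7 147.8  57. ] tri [565.8 145.   55.1] 5.5
blue [102.7 222.8] [10 16 34 35] [576.9   2.   57. ] tri [579.3  -1.2  52.5] 1.6
green [144.8 224.7] [54 19 30 33] [574.   48.9  57. ] tri [575.4  47.1  54.3] 1.6
pitch 48.76646896310326 yaw 0.08335144767913358
red end [554.2  95.   57. ]
yellow end [550.8 146.6  57. ]
blue end [562.9   0.8  57. ]
green end [560.1  47.7  57. ]
tcp [497.6 166.6 231.1] gap 0.32879054042968453 f [ 0.2 -0.6 -0.5] t 2.2
[[-0.994 -0.112 -0.001]
 [-0.112  0.994  0.   ]
 [ 0.001  0.    -1.   ]]
shift [554.19301516  95.0488357   72.        ] [-48.4 -77.5 159. ]
```

Call:
{"method": "carry_out", "body": {"rows": [[[-0.025, -0.039, 0, 0, 0, 0, 0], [-0.025, -0.039, 0, 0, 0, 0, 0], [0, 0, 0.05, 0, 0, 0, 0], [0, 0, 0.05, 0, 0, 0, 0], [0, 0, 0.05, 0, 0, 0, 0], [0, 0, 0.005, 0, 0, 0, 0], [0, 0, 0, 0, 0, 0, 0], [0, 0, 0, 0, 0, 0, 0]]]}}

```text
clock: 3.2
tool_pos: [558.1, 94.3, 78.5]
tcp_rot: [-0.056, 0.998, 0.0, 0.002]
wrist_force: [-0.2, 0.6, 0.4]
finger_gap: 0.2
grasp_force: 0.0
```

```bash
python3 - <<'E'
from g import *
go([556,94.5,62]); w=shot('wrist','w2'); s=shot('scene','s2')
d=shot('side','d2')
cv2.imwrite('pics/c2.png',np.hstack([cv2.resize(s['image'][150:230,210:350],(400,229)),cv2.resize(d['image'][130:210,180:320],(400,229))]))
E
```

```text
tcp [558.1  94.3  78.5] gap 0.1541591949298042 f [-0.2  0.6  0.4] t 3.2
[[-0.994 -0.111  0.003]
 [-0.111  0.994  0.001]
 [-0.003  0.001 -1.   ]]
shift [556, 94.5, 62] [ 2.1  0.4 16.5]
```

View pics/c2.png

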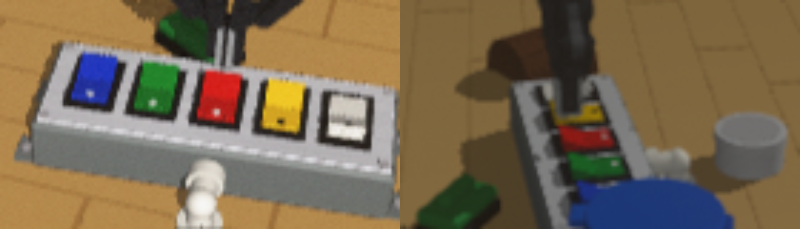

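View pics/w2.png

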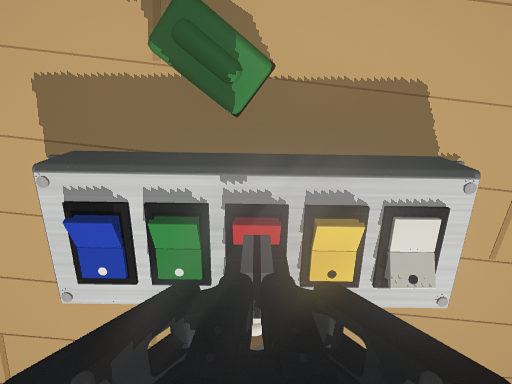

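The wrist view shows the closed fingertips centred on the red frame (columns 223–290, tips at about 256), with the near strip of red still visible at rows 220–243. The other rockers are unchanged. I'll check where the TCP lands at rocker height.

```bash
python3 - <<'E'
from g import *
w=np.load('pics/w2.npz'); o=monitor.get_obs()
def proj(X): x=w['camera_matrix']@(w['R']@X+w['t'].ravel()); return (x[:2]/x[2]).round(1)
T=o['tool_pos']; 
for z in (78.5,59): print(z,proj(np.array([T[0],T[1],z])),'near 11mm',proj(np.array([T[0]-11,T[1]-1.2,z])))
for n,p,z in [('red frame near edge mid',(256,204),51),('blue frame near',(97,202),51),('yellow frame near',(336,205),51),('white frame near',(418,206),51),('red cap near edge',(256,220),62),('blue frame far',(105,285),51),('white frame far',(410,290),51)]:
    print(n,plane(w,p,z).round(1))
E
```

```text
78.5 [254.2 251.4] near 11mm [254.2 232.1]
59 [254.4 234.6] near 11mm [254.4 217.1]
red frame near edge mid [541.5  93.1  51. ]
blue frame near [ 5.506e+02 -2.000e-01  5.100e+01]
yellow frame near [536.9 140.2  51. ]
white frame near [532.2 188.6  51. ]
red cap near edge [547.   93.7  62. ]
blue frame far [608.    2.1  51. ]
white frame far [589.9 199.5  51. ]
```

Call:
{"method": "carry_out", "body": {"rows": [[[0.0025, 0, 0.008, 0, 0, 0, 0], [0, 0, 0.005, 0, 0, 0, 0], [0, 0, 0.002, 0, 0, 0, 0], [0, 0, 0.002, 0, 0, 0, 0], [0, 0, 0, 0, 0, 0, 0]]]}}

```text
clock: 3.98
tool_pos: [554.2, 93.3, 59.1]
tcp_rot: [-0.055, 0.998, -0.0, -0.0]
wrist_force: [-1.1, -0.9, 1.4]
finger_gap: -0.3
grasp_force: 0.7
```

Call:
{"method": "carry_out", "body": {"rows": [[[0, 0, 0.0015, 0, 0, 0, 0], [0, 0, 0.0015, 0, 0, 0, 0], [0, 0, 0, 0, 0, 0, 0]]]}}

```text
clock: 4.35
tool_pos: [554.3, 93.3, 56.2]
tcp_rot: [-0.055, 0.998, -0.0, 0.0]
wrist_force: [-0.3, 1.0, -0.2]
finger_gap: 0.2
grasp_force: 0.0
```

Call:
{"method": "carry_out", "body": {"rows": [[[0, 0, 0.001, 0, 0, 0, 0], [0, 0, 0.001, 0, 0, 0, 0], [0, 0, 0, 0, 0, 0, 0]]]}}

```text
clock: 4.72
tool_pos: [554.1, 93.3, 54.2]
tcp_rot: [-0.055, 0.998, 0.0, -0.0]
wrist_force: [-0.6, -0.3, -0.1]
finger_gap: 0.7
grasp_force: 0.0
```

Call:
{"method": "carry_out", "body": {"rows": [[[0, 0, -0.025, 0, 0, 0, 0], [0, 0.024, 0, 0, 0, 0, 0], [0, 0.024, 0, 0, 0, 0, 0], [0, 0, 0, 0, 0, 0, 0], [0, 0, 0, 0, 0, 0, 0]]]}}

```text
clock: 5.35
tool_pos: [548.9, 140.2, 79.3]
tcp_rot: [-0.055, 0.998, -0.0, -0.0]
wrist_force: [-0.4, -1.0, -0.9]
finger_gap: -0.0
grasp_force: 0.0
```

```bash
python3 - <<'E'
from g import *
go([554,93,62]); w=shot('wrist','w3')
for p in [(256,204)]: print(plane(w,p,51))
E
```

```text
tcp [548.9 140.2  79.3] gap -0.04985676962343769 f [-0.4 -1.  -0.9] t 5.35
[[-0.994 -0.11  -0.   ]
 [-0.11   0.994 -0.001]
 [ 0.    -0.001 -1.   ]]
shift [554, 93, 62] [  0.1 -47.4  17.3]
[532.61868914 138.94998115  51.        ]
```

View pics/w3.png

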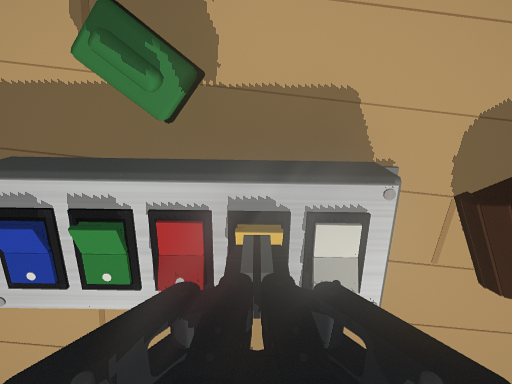

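Red now looks like the white rocker, so it is off. Blue, green and yellow are still on, and the tips sit over yellow (frame columns 228–290). Next I press yellow.

Call:
{"method": "carry_out", "body": {"rows": [[[-0.001, 0.001, 0.01, 0, 0, 0, 0], [0, 0, 0.007, 0, 0, 0, 0], [0, 0, 0.002, 0, 0, 0, 0], [0, 0, 0.0015, 0, 0, 0, 0], [0, 0, 0.0015, 0, 0, 0, 0], [0, 0, 0.0015, 0, 0, 0, 0], [0, 0, 0.0015, 0, 0, 0, 0], [0, 0, 0, 0, 0, 0, 0]]]}}

```text
clock: 6.4
tool_pos: [549.7, 142.2, 54.2]
tcp_rot: [-0.055, 0.998, 0.0, -0.0]
wrist_force: [0.8, -0.7, 1.0]
finger_gap: -0.1
grasp_force: 0.0
```

Call:
{"method": "carry_out", "body": {"rows": [[[0, 0, -0.03, 0, 0, 0, 0], [0, -0.048, 0, 0, 0, 0, 0], [0, -0.048, 0, 0, 0, 0, 0], [0, -0.048, 0, 0, 0, 0, 0], [0, 0, 0, 0, 0, 0, 0], [0, 0, 0, 0, 0, 0, 0]]]}}

```text
clock: 7.15
tool_pos: [565.7, -0.5, 84.3]
tcp_rot: [-0.055, 0.998, 0.0, 0.0]
wrist_force: [0.7, 0.8, -0.4]
finger_gap: -0.1
grasp_force: 0.0
```

```bash
python3 - <<'E'
from g import *
go([564,-1,62]); w=shot('wrist','w4')
E
```

```text
tcp [ 5.657e+02 -5.000e-01  8.430e+01] gap -0.11781948324560222 f [ 0.7  0.8 -0.4] t 7.15
[[-0.994 -0.11   0.   ]
 [-0.11   0.994  0.001]
 [-0.     0.001 -1.   ]]
shift [564, -1, 62] [ 1.7 -0.3 22.3]
```

View pics/w4.png

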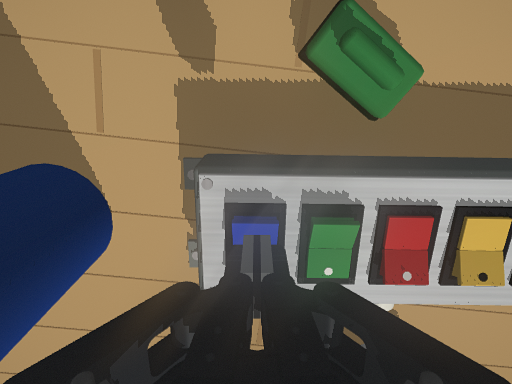

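Yellow and red both show the off shape, with the far half dark. Green is still on at (331,250), and the tips are centred on blue (frame columns 225–287). Next I press blue.

Call:
{"method": "carry_out", "body": {"rows": [[[0.001, 0, 0.014, 0, 0, 0, 0], [0, 0, 0.008, 0, 0, 0, 0], [0, 0, 0.002, 0, 0, 0, 0], [0, 0, 0.0015, 0, 0, 0, 0], [0, 0, 0.0015, 0, 0, 0, 0], [0, 0, 0.0015, 0, 0, 0, 0], [0, 0, 0.0015, 0, 0, 0, 0], [0, 0, 0, 0, 0, 0, 0]]]}}

```text
clock: 8.2
tool_pos: [564.6, -1.1, 54.2]
tcp_rot: [-0.055, 0.998, 0.0, -0.0]
wrist_force: [0.5, 0.7, -0.1]
finger_gap: 0.5
grasp_force: 0.0
```

Call:
{"method": "carry_out", "body": {"rows": [[[0, 0, -0.05, 0, 0, 0, 0], [0, 0, -0.05, 0, 0, 0, 0], [0.04, 0, -0.05, 0, 0, 0, 0], [0.05, 0, 0, 0, 0, 0, 0], [0, 0.05, 0, 0, 0, 0, 0], [0, 0, 0, 0, 0, 0, 0], [0, 0, 0, 0, 0, 0, 0]]]}}

```text
clock: 9.07
tool_pos: [470.8, 38.6, 203.3]
tcp_rot: [-0.056, 0.998, -0.0, 0.0]
wrist_force: [-0.1, -0.6, -0.0]
finger_gap: 0.1
grasp_force: 0.0
```

```bash
python3 - <<'E'
from g import *
go([564,-1,62]); w=shot('wrist','w5')
E
```

```text
tcp [470.8  38.6 203.3] gap 0.11408750675221212 f [-0.1 -0.6 -0. ] t 9.075
[[-0.994 -0.111  0.   ]
 [-0.111  0.994 -0.   ]
 [-0.    -0.    -1.   ]]
shift [564, -1, 62] [-88.2 -49.7 141.3]
```

View pics/w5.png

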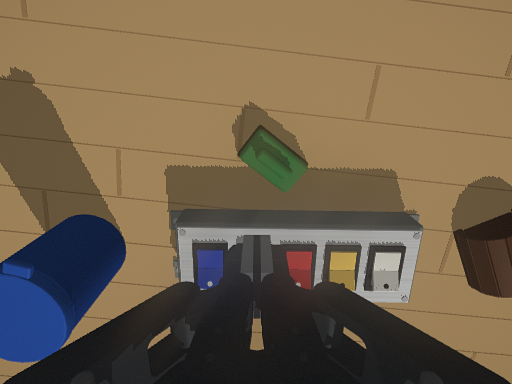

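Blue at (210,268) now has the same off shape as red, yellow and white. The goods are undisturbed and the arm is clear.

```bash
python3 -c "
from cell import job_done; print(job_done())"
```

```text
the job is handed in; nothing more can be done
None
```

The heater, UV steriliser and filter pump were switched off in that order. The last pictures in which each rocker shows have the air pump on, the light off and the goods apparently unmoved; the job is handed in, but no verdict was returned.

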